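# Latch the lid of an instrument container

## Robot

A 6-joint arm with a two-finger parallel gripper is mounted at the origin on the work surface. World frame = base frame: x ahead of the robot, y to its left, z up, the work surface at z = 0. Lengths are in m, angles in degrees, forces in N, time in s.
With the tool pointing down it reaches from about 0.35 to 0.975 m from the base axis. Payload 4.9 kg.
Tool frame: the origin (TCP) lies on the mounting face of the last link; the fingertips stand 173 mm ahead of it and the grasp point (between the pads) lies 155 mm ahead of it; y points along the fingers, x is the direction in which the jaws open and shut, and the axes are right-handed (so a half turn about y gives the same grasp; the last joint's range is limited). The gripper opens to 85 mm and grips with 20 to 120 N. Pads are 22 mm wide; open, the fingers measure 114 mm over their backs; the gripper's body (76 mm by 85 mm) begins 54 mm behind the grasp point. The pads swing forward as they close: fully open they stand 13 mm farther back than shut.
Start: joints at [-71.562, 3.019, 92.412, -0, 84.569, -6.818], TCP at [0.267, -0.565, 0.405] pointing down, gripper open.
Joint ranges: [-172.51, 172.51], [-57.92, 126.97], [3.15, 148.05], [-58.71, 238.71], [5.1, 150.11], [-179.66, 179.66]. Speed limits (degrees/s): [147.25, 147.25, 180, 180, 180, 180].

## Interface

Orientations are given as a 3x3 rotation matrix whose columns are the frame's x, y, z axes.
In Python, from bench import arm gives the robot as it stands.
- The arm moves only by the tool arm_command, never from a script. Its argument "plan" is text: rows parted by semicolons, each of 7 numbers parted by spaces: the shift along the tool's x, y, z in mm, then the turn, a rotation vector about the tool's x, y, z in degrees, then the opening, from -1 (shut) to 1 (fully open), so that 0 is half open. A call has 1 to 5 rows; each row is the pose to reach, as a shift and turn from the pose measured when the call began, along the tool's axes at that moment; what a row does not reach only later rows make up. A row lasts 1/12 s, in which the tool goes at most 41.7 mm and 7.16 degrees, less where a joint would pass 70% of its speed; a pose out of reach is approached as far as the arm can. A call with a gripper value outside its range is refused whole. The fingers move at their own pace and stop on an object; "squeeze" is the grip in N (left out, the last holds). Time passes only in rows, so rows that repeat a pose let the fingers close. It gives the time, the measured TCP pose, the force and the opening at its end, in the units of the state.
- arm.sense(): the state, without advancing time (a new reading comes with each control period).
- arm.camera(name): name is "scene" or "top"; returns the picture (480x640x3 uint8, blue, green, red); there is no depth.
- arm.get_calibration(name): a dict with "vfov" (degrees; the focal length in pixels is half the picture's height over the tangent of half this angle, whatever the lens; pixels are square), "cx", "cy" (the principal point, pixels), "R" (3x3) and "t" (3): a world point X has camera coordinates R X + t. Camera axes: x right, y down, z forward; pixel columns grow to the right and rows downward; lengths in m; the calibration is good to about 2 mm. A picture is of the moment at which its call begins. get_calibration takes no time and is no camera call.
- arm.finish_job(): hands the job in, once; it reports no verdict.
The state is a dict: "time": time; "q": joint angles; "joint_vel": joint speeds; "joint_efforts": joint torques, N m; "eef_pos": TCP position; "ee_rot": TCP orientation; "force": force on the tool from outside, world axes, zero at the start; "ft_torque": the same for the moment, N m; "opening": finger opening in m.
Only numpy, scipy, OpenCV 4.12 (cv2) and the standard library are available. Lean on these libraries where they do the work, as an engineer would, in place of code of your own. Each camera call takes 0.05 s, during which the arm holds its last target. There are 200 camera calls.

## Task

Close up the loaded instrument container for sterilising: lift the latch's wire loop by its tab and hook its bar over the keeper on the lid, let go of it, then push the lever down with the fingertips until it lies fully home, flat against its stop, and the lid is drawn tight on its seal. Work gently: seat the bar in the keeper lightly, push the lever with no more than about 20 N and don't clamp it, don't lean on the lid or lift it open, and leave the bottle, tape roll and bowl where they stand.

Things in the scene. Friction and masses are not known exactly. Their poses are not given: they have to be found in the camera images.
- container: Aluminium instrument container, fixed to the bench: body 180 (x) x 240 (y) x 110 mm high, with a 30 mm thick lid on top (lid top 145 mm above the bench when tight). Origin: centre of its underside. Its own -x face is the front (at x = -90 mm), with the latch in its middle (y = 0); the front looks mostly to the robot's right. y runs along the front.
- lid (a joint): Lid, hinged along its rear edge, in rad: 0 is drawn tight; about 0.02 when it rests loose on the springy seal (front edge about 3.5 mm high; about 30 N per mm to squash). Grows as it opens.
- keeper (a point): Where the bar's centre lies when hooked: in the steel keeper, an upturned channel 36 mm wide along y on the lid's front edge. Channel floor 4 mm below this point; outer lip (4 mm thick) from 7 mm outward, rising 3 mm above this point, and the 8 mm bar must pass over it; back wall 8 mm inward, rising 8 mm above. The lid's top is 13 mm above this point and begins 20 mm inward.
- lever (a joint): Lever angle in rad: 0 hangs upright, fully home against a rigid stop; 1.57 stands out level; more is above level. Stiff hinge: stays where it is left. With the bar in the keeper the slack ends at about 0.75; below this it pulls the lid down on the seal. Dead centre is at about 0.06 and it does not snap shut, so push it on to the stop. Pushed near its end it needs up to about 8 N before the stop.
- lever_hinge (a point): Lever's hinge axis (parallel to the container's y), 20 mm out from the front face, on the fixed part. The loop is hinged in the lever 16 mm from this axis towards the lever's end, so the loop's foot rises and falls with the lever.
- lever_end (a point): Middle of the free end of the lever on its outer (upper) face: a flat steel plate 34 mm wide, 5 mm thick, reaching 72 mm from the hinge axis; its outer face is 10.5 mm off the plane through the axis, and faces outward when shut and up when level.
- bar (a point): Centre of the loop's cross bar, 8 mm thick, 56 mm long along y, 48 mm from the loop's foot hinge. The loop's two side wires (6 mm) stand at 24 mm either side, clear of lever and keeper. At first it leans outward on the lever.
- tab (a point): Centre of the loop's flat finger tab: 12 mm wide along y (the grasp), 6 mm thick, 42 mm long, in line with the loop and standing up beyond the bar; this point is 26 mm beyond the bar's centre on the line from the foot hinge. Its z axis points along the tab, away from the bar.
- bail: The wire loop (bar, tab, two side wires) as a whole; origin at its foot hinge, z towards the bar.
- bottle_mid (a point): White plastic bottle, 60 mm across, 170 mm tall, loose, standing beside the container; its middle.
- tape_mid (a point): Roll of paper tape lying flat, 90 mm across, 24 mm high, loose; its middle.
- bowl_mid (a point): Steel bowl, 110 mm across, 45 mm high, loose; its middle.

How it is judged (in metres and radians):
On the way:
1. the bar lies hooked in the keeper and is let go, the lever not yet pressed (x of bar in the frame of keeper between -0.006 and 0.006 m and z of bar in the frame of keeper between -0.004 and 0.006 m and contact force between the fingers and bail below 0.1 N and value of joint lever above 0.55 rad), for 0.2 s.
At the end, for the whole second after the job is handed in: The bar is in the keeper (within 6 mm of its seat), the lever is fully home (under 0.035 rad), and the lid is drawn tight (under 0.010 rad) (value of joint lever below 0.035 rad and value of joint lid below 0.01 rad and distance between bar and keeper below 0.006 m); the robot touches nothing.
It fails at once if the bar is forced against the keeper or lid with more than 25 N while the fingers are on the loop (contact force between the fingers and bail above 0.5 N and contact force between bail and lid above 25 N).
It fails at once if the lever is pushed or clamped with more than 25 N (contact force between the fingers and lever_c0 above 25 N).
It fails at once if the lid is leaned on with more than 25 N (contact force between any of the fingers, the arm and lid above 25 N).
It fails at once if the lid is lifted open (value of joint lid above 0.08 rad).
It fails at once if the bottle, tape roll or bowl is moved more than 20 mm (distance of any of bottle_mid, tape_mid, bowl_mid from where it was at the start of the episode above 0.02 m).
It also fails if it takes over 64 s, if anything falls off the work surface, if the arm or the gripper's body presses on something with over 40 N, if the wrist force passes 120 N, or if a joint passes its speed limit or range.

## Working session

There is one attempt and no reset: what is moved stays moved. The work goes in short steps, Python scripts to look and compute and a tool call to move; the robot and the scene stay as the last step left them, time stands still between calls to the robot, and variables do not carry over. Pictures are saved under pics/ and viewed, about 8 in all and at most 12, crops included, and the job is handed in when it is done.

Besides the shell and the picture viewer there is one more tool, called after "Call:" by a JSON object that holds its "api" and its "payload". arm_command: Moves the arm, as the interface text tells. Its arguments: {"type":"object","properties":{"plan":{"type":"string"},"squeeze":{"type":"number"}},"required":["plan"]}

```bash
ls; mkdir -p pics
python3 - <<'E'
from bench import arm
import cv2, numpy as np
s=arm.sense(); print(s)
for n in("scene","top"):
    im=arm.camera(n); cv2.imwrite(f"pics/{n}0.png",im); print(n,arm.get_calibration(n))
E
```

```text
pics
{'time': 0.0, 'q': array([-7.15633548e+01,  3.05784754e+00,  9.24910336e+01,  2.21793777e-04,
        8.45677467e+01, -6.81872643e+00]), 'joint_vel': array([ 0.04741977,  0.03644044, -0.06964605,  0.04457706, -0.01932517,
        0.09903691]), 'joint_efforts': array([ 1.96744768e-03, -3.93663061e+01, -3.70178103e+01, -1.74291796e-05,
        6.93736816e-03,  5.70820660e-06]), 'eef_pos': array([ 0.2665713 , -0.56501352,  0.40346731]), 'ee_rot': array([[ 4.26652551e-01, -6.40095234e-04,  9.04415386e-01],
       [-9.04413356e-01,  1.93228142e-03,  4.26652960e-01],
       [-2.02068358e-03, -9.99997928e-01,  2.45502120e-04]]), 'force': array([ 0.04938269,  0.79298155, -0.29506865]), 'ft_torque': array([ 0.04754959,  0.0238584 , -0.0092766 ]), 'opening': 0.08563511845566431}
scene {'vfov': 56.60337044978258, 'cx': 317.1377224481156, 'cy': 244.86597438072187, 'R': array([[-0.88578717,  0.46408888,  0.00161205],
       [ 0.34292186,  0.65685331, -0.67152687],
       [-0.31270703, -0.59427708, -0.74097845]]), 't': array([ 0.48618383, -0.15827012,  1.04384016])}
top {'vfov': 49.31390586239206, 'cx': 310.55968340685695, 'cy': 234.6423942071734, 'R': array([[ 0.01848159, -0.99964691, -0.01909141],
       [-0.99711717, -0.01702264, -0.07394312],
       [ 0.07359202,  0.02040296, -0.9970797 ]]), 't': array([0.08425232, 0.61819303, 0.98209006])}
```

View pics/scene0.png

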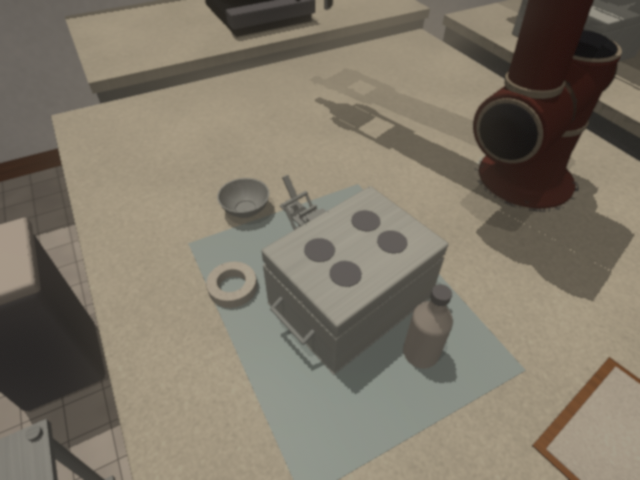

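View pics/top0.png

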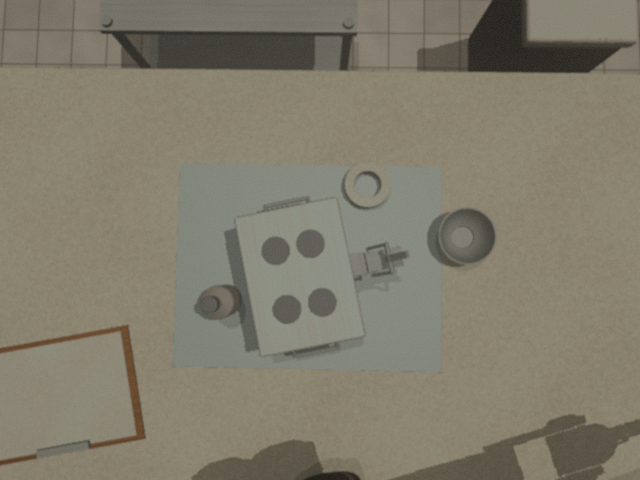

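Scene: container in the middle, with latch on its right-hand side (top view, about (375,262)). The loop leans outward with its tab at about (400,255), the bowl is at (467,237), the tape at (367,187) and the bottle at (218,302). Next, an enlarged view and the container pose.

```bash
cat > h.py <<'E'
import numpy as np, cv2
from bench import arm
C={n:arm.get_calibration(n) for n in("scene","top")}
def K(n):
    c=C[n]; f=240/np.tan(np.radians(c["vfov"]/2)); return f,c["cx"],c["cy"]
def proj(n,X):
    c=C[n]; f,cx,cy=K(n); p=np.asarray(X)@c["R"].T+c["t"]
    return np.stack([f*p[...,0]/p[...,2]+cx,f*p[...,1]/p[...,2]+cy],-1)
def ray(n,uv):
    c=C[n]; f,cx,cy=K(n); d=c["R"].T@np.array([(uv[0]-cx)/f,(uv[1]-cy)/f,1]); return -c["R"].T@c["t"],d/np.linalg.norm(d)
def onz(n,uv,z):
    o,d=ray(n,uv); return o+d*(z-o[2])/d[2]
def tri(a,b):
    (o1,d1),(o2,d2)=ray("scene",a),ray("top",b)
    s=np.linalg.lstsq(np.stack([d1,-d2],1),o2-o1,rcond=None)[0]
    p,q=o1+s[0]*d1,o2+s[1]*d2; return (p+q)/2,np.linalg.norm(p-q)
def crop(n,im,x0,y0,w,h,k): return cv2.resize(im[y0:y0+h,x0:x0+w],None,fx=k,fy=k,interpolation=cv2.INTER_CUBIC)
E
python3 - <<'E'
from h import *
s=cv2.imread("pics/scene0.png");t=cv2.imread("pics/top0.png")
a=crop("s",s,250,165,80,120,5);b=crop("t",t,335,230,80,60,5)
out=np.zeros((600,800,3),np.uint8);out[:,:400]=a;out[:300,400:]=b
out[300:,400:]=crop("t",t,230,190,160,120,5)[::2,::2][:300,:400]
cv2.imwrite("pics/c1.png",np.clip(out*1.5,0,255).astype(np.uint8))
# lid top segmentation
g=cv2.cvtColor(t,cv2.COLOR_BGR2HSV)
for p in [(300,270),(260,215),(350,262),(395,320),(440,250)]: print(p,t[p[1],p[0]],g[p[1],p[0]])
E
```

```text
(300, 270) [130 143 141] [ 35  23 143]
(260, 215) [132 145 144] [ 32  23 145]
(350, 262) [113 120 122] [ 23  19 122]
(395, 320) [128 139 134] [ 44  20 139]
(440, 250) [72 80 79] [34 26 80]
```

View pics/c1.png

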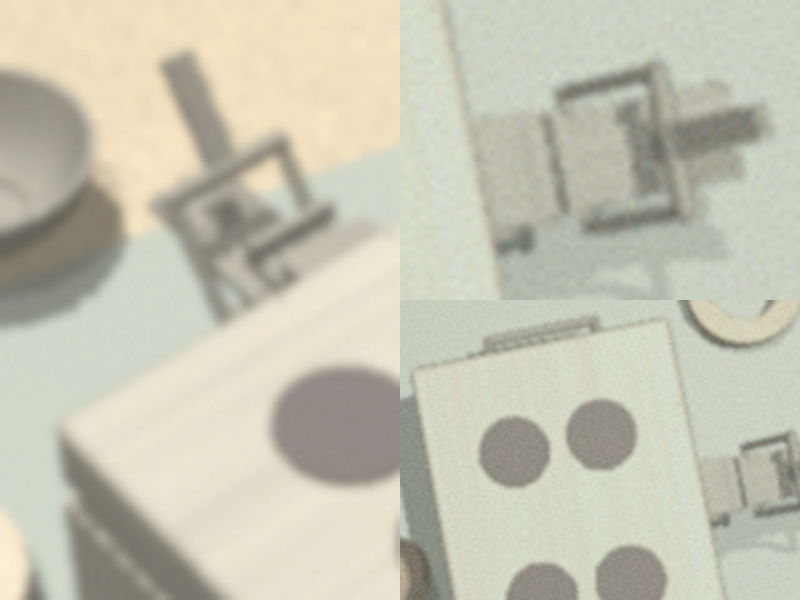

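The crop shows the loop's bar in the top view from about (386,242) to (393,273), with the tab tip near (408.6,254.4). In the scene view the bar runs from about (282,205) to (307,192), with the tab tip near (285,176.6).

```bash
cat >> h.py <<'E'
def edge(g,p,q,w=5,n=60):
    p,q=np.float32(p),np.float32(q); d=(q-p)/np.linalg.norm(q-p); nn=np.array([-d[1],d[0]],np.float32)
    o=np.arange(-w,w+.01,.25); pts=[]
    for a in np.linspace(.08,.92,n):
        c=p+a*(q-p); P=(c+o[:,None]*nn).astype(np.float32)
        v=cv2.remap(g,P[None,:,0],P[None,:,1],cv2.INTER_LINEAR)[0]
        k=np.argmax(abs(np.gradient(v))); pts.append(P[k])
    l=cv2.fitLine(np.float32(pts),cv2.DIST_HUBER,0,.01,.01).ravel()
    return np.cross([l[2],l[3],1],[l[2]+l[0],l[3]+l[1],1])
def corners(im,cs):
    g=cv2.GaussianBlur(cv2.cvtColor(im,cv2.COLOR_BGR2GRAY),(0,0),1).astype(np.float32)
    L=[edge(g,cs[i],cs[(i+1)%4]) for i in range(4)]
    r=[np.cross(L[i-1],L[i]) for i in range(4)]; return np.array([c[:2]/c[2] for c in r])
E
python3 - <<'E'
from h import *
s=cv2.imread("pics/scene0.png");t=cv2.imread("pics/top0.png")
# order: rear-far, front-far, front-near, rear-near
ct=corners(t,[(237,217),(337,198),(364,336),(261,355)])
cs=corners(s,[(341,322),(263,253),(370,188),(446,246)])
print(ct.round(1),cs.round(1))
for n,c in(("top",ct),("scene",cs)):
    P=np.array([onz(n,c[i],z) for i,z in enumerate((.145,.1485,.1485,.145))])
    print(n,P.round(4),"front",np.linalg.norm(P[1]-P[2]),"side",np.linalg.norm(P[0]-P[1]),np.linalg.norm(P[2]-P[3]))
    d=P[1]-P[2];print(np.degrees(np.arctan2(d[1],d[0])),"frontmid",((P[1]+P[2])/2).round(4))
for a,b in zip(cs,ct): print(tri(a,b))
print("tabtip",tri((285,176.6),(408.6,254.4)))
print("bar far",tri((282,205),(386,242.4)),"bar near",tri((307,192),(393,273)))
E
```

```text
[[234.4 218.1]
 [335.5 197.8]
 [363.8 335.2]
 [260.4 356.4]] [[336.6 326.2]
 [260.5 250.3]
 [372.7 183.9]
 [446.8 244.7]]
top [[0.6337 0.2227 0.145 ]
 [0.6705 0.0516 0.1485]
 [0.4417 0.0013 0.1485]
 [0.4029 0.1725 0.145 ]] front 0.23424000179769258 side 0.17506028754764122 0.1755798700521201
12.40353263042453 frontmid [0.5561 0.0265 0.1485]
scene [[ 0.637   0.2244  0.145 ]
 [ 0.6759  0.0526  0.1485]
 [ 0.4361 -0.0012  0.1485]
 [ 0.4094  0.1749  0.145 ]] front 0.24574917145562936 side 0.17620631593485198 0.17818092655382545
12.644451512092239 frontmid [0.556  0.0257 0.1485]
(array([0.63488121, 0.22286657, 0.14105725]), np.float64(0.0019270055532035737))
(array([0.67306569, 0.05055864, 0.14470695]), np.float64(0.004386984098218052))
(array([0.4409756 , 0.00260485, 0.15329297]), np.float64(0.003188330765628949))
(array([0.40323153, 0.17205841, 0.13895707]), np.float64(0.0033844922790174175))
tabtip (array([ 0.5763991 , -0.06866807,  0.1691573 ]), np.float64(0.0003943087271094172))
bar far (array([ 0.59811802, -0.03598759,  0.13778927]), np.float64(0.0021684127318315418)) bar near (array([ 0.54520266, -0.04751999,  0.1375394 ]), np.float64(0.0007862808589301794))
```

```bash
cat >> h.py <<'E'
from scipy.spatial.transform import Rotation as Rn
az=np.radians(12.45); A=np.array([np.cos(az),np.sin(az),0]); O=np.array([np.sin(az),-np.cos(az),0]); U=np.array([0,0,1.])
FM=np.array([.556,.0262,0])       # lid front edge middle, on the bench
def W(out,up,al=0): return FM+O*out/1e3+U*up/1e3+A*al/1e3
def loc(X): d=np.asarray(X)-FM; return np.array([d@O,d@A,d[2]])*1e3   # out, along, up (mm)
def Rt(phi):
    p=np.radians(phi); y=-(np.sin(p)*O+np.cos(p)*U); return np.stack([A,y,np.cross(A,y)],1)
def goto(P,R,n=None,depth=155):
    """P: grasp point (world). Prints the shift/turn from now, and row count."""
    s=arm.sense(); R0=s["ee_rot"]; T=P-R[:,1]*depth/1e3
    sh=R0.T@(T-s["eef_pos"])*1e3; rv=Rn.from_matrix(R0.T@R).as_rotvec(degrees=True)
    k=max(np.linalg.norm(sh)/41.7,np.linalg.norm(rv)/7.16)
    print("shift",sh.round(1),"turn",rv.round(1),"rows>=",round(k,1))
def where():
    s=arm.sense(); R=s["ee_rot"]; g=s["eef_pos"]+R[:,1]*.155
    print("t",round(s["time"],2),"grasp(out,al,up)",loc(g).round(1),"phi",np.degrees(np.arctan2(-R[:,1]@O,-R[2,1])).round(1),"force oau",np.array([s["force"]@O,s["force"]@A,s["force"][2]]).round(1),"open",round(s["opening"]*1e3,1),"q",s["q"].round(0))
E
python3 - <<'E'
from h import *
print("bowl",loc(onz("top",(467,237),.045)),"tape",loc(onz("top",(367,187),.024)),"bar",loc([.5717,-.0418,.1377]))
where(); p=np.radians(41)
goto(W(69.6+90*np.sin(p),137.7+90*np.cos(p)),Rt(41))
E
```

```text
bowl [231.85357197   9.84660763  45.        ] tape [ 70.78507673 142.8267614   24.        ] bar [ 69.78567157   0.6708533  137.7       ]
t 0.1 grasp(out,al,up) [ 514.6 -410.1  248.5] phi 0.1 force oau [-0.5 -0.3 -0.1] open 85.5 q [-72.   3.  92.  -0.  85.  -7.]
shift [-186.5   81.4  462.9] turn [ 34.4 -73.7  27.5] rows>= 12.1
```

Call:
{"api": "arm_command", "payload": {"plan": "-14 6 35 2.6 -5.6 2 0; -28 12 70 5.2 -11.2 4 0; -42 18 105 7.8 -16.8 6 0; -57 25 140 10.4 -22.4 8 0; -71 31 176 13 -28 10 0", "squeeze": 20}}

```text
time: 0.52
eef_pos: [0.3961, -0.4241, 0.3719]
ee_rot: [[0.809, 0.062, 0.584], [-0.576, 0.277, 0.769], [-0.114, -0.959, 0.26]]
force: [0.5, -1.0, 0.6]
opening: 0.0429
```

Run:
```python
from h import *
where(); p=np.radians(41)
goto(W(69.6+90*np.sin(p),137.7+90*np.cos(p)),Rt(41))
```

```text
t 0.52 grasp(out,al,up) [ 365.4 -234.5  223.3] phi 15.0 force oau [1.1 0.2 0.6] open 42.9 q [-56.   1.  98.  12.  92. -21.]
shift [ 45.3 122.8 282.9] turn [ 21.5 -45.4  17.2] rows>= 7.5
```

Call:
{"api": "arm_command", "payload": {"plan": "6 15 35 2.7 -5.7 2.1 0; 11 30 70 5.4 -11.4 4.3 0; 17 46 106 8 -17 6.4 0; 23 61 141 10.7 -22.7 8.6 0; 28 76 176 13.4 -28.4 10.7 0"}}

```text
time: 0.93
eef_pos: [0.5272, -0.2822, 0.3409]
ee_rot: [[0.993, -0.028, 0.116], [-0.083, 0.537, 0.839], [-0.086, -0.843, 0.531]]
force: [0.5, 0.7, -0.4]
opening: 0.043
```

Run:
```python
from h import *
where(); p=np.radians(41)
goto(W(69.6+90*np.sin(p),137.7+90*np.cos(p)),Rt(41))
```

```text
t 0.93 grasp(out,al,up) [212.7 -80.9 210.2] phi 32.2 force oau [-0.6  0.7 -0.4] open 43.0 q [-39.   7.  96.  24.  99. -34.]
shift [72.6 58.1 69.5] turn [  8.  -16.7   6.3] rows>= 2.8
```

Call:
{"api": "arm_command", "payload": {"plan": "24 19 23 2.6 -5.5 2.1 0; 48 39 46 5.3 -11 4.2 0; 73 58 69 8 -16.7 6.3 0; 73 58 69 8 -16.7 6.3 0; 73 58 69 8 -16.7 6.3 0"}}

```text
time: 1.35
eef_pos: [0.6068, -0.1974, 0.3206]
ee_rot: [[0.976, -0.144, -0.162], [0.217, 0.641, 0.736], [-0.002, -0.754, 0.657]]
force: [0.2, -0.0, 0.2]
opening: 0.0424
```

Run:
```python
from h import *
where(); p=np.radians(41)
goto(W(69.6+30*np.sin(p),137.7+30*np.cos(p)),Rt(41))
s=arm.camera("scene");t=arm.camera("top")
cv2.imwrite("pics/s1.png",s);cv2.imwrite("pics/t1.png",t)
out=np.zeros((600,800,3),np.uint8)
out[:,:400]=crop("s",s,250,140,80,120,5);out[:,400:]=crop("t",t,360,195,80,120,5)
cv2.imwrite("pics/c2.png",np.clip(out*1.5,0,255).astype(np.uint8))
```

```text
t 1.35 grasp(out,al,up) [127.5   0.9 203.8] phi 41.1 force oau [0.1 0.2 0.2] open 42.4 q [-29.  15.  90.  30. 103. -42.]
shift [-1.2 57.8  0.5] turn [-0.1 -0.  -0.2] rows>= 1.4
```

View pics/c2.png

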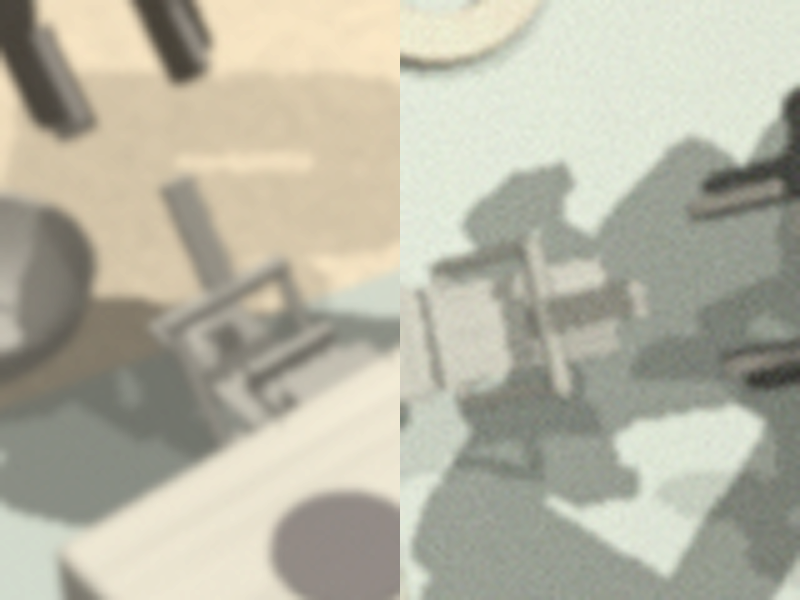

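The fingers straddle the tab symmetrically, within 1–2 px (top: fingers at (422,237) and (426,267), tab tip at (407.6,255)). Advance 58 mm, then close gently.

Call:
{"api": "arm_command", "payload": {"plan": "-1 25 0 0 0 0 0; -1 45 0 0 0 0 0; -1 58 0 0 0 0 0; -1 58 0 0 0 0 0; -1 58 0 0 0 0 0"}}

```text
time: 1.87
eef_pos: [0.5961, -0.1629, 0.2781]
ee_rot: [[0.977, -0.141, -0.16], [0.213, 0.641, 0.737], [-0.001, -0.754, 0.656]]
force: [-0.1, 0.3, -0.5]
opening: 0.0428
```

Call:
{"api": "arm_command", "payload": {"plan": "0 0 0 0 0 0 -0.4; 0 0 0 0 0 0 -0.8; 0 0 0 0 0 0 -1; 0 0 0 0 0 0 -1; 0 0 0 0 0 0 -1", "squeeze": 20}}

```text
time: 2.28
eef_pos: [0.5977, -0.1636, 0.2801]
ee_rot: [[0.978, -0.134, -0.162], [0.21, 0.64, 0.739], [0.005, -0.756, 0.654]]
force: [7.0, 1.4, -0.8]
opening: 0.0112
```

Run:
```python
from h import *
where()
s=arm.camera("scene");t=arm.camera("top")
cv2.imwrite("pics/s2.png",s);cv2.imwrite("pics/t2.png",t)
out=np.zeros((600,800,3),np.uint8)
out[:,:400]=crop("s",s,250,140,80,120,5);out[:,400:]=crop("t",t,350,195,80,120,5)
cv2.imwrite("pics/c3.png",np.clip(out*1.5,0,255).astype(np.uint8))
```

```text
t 2.28 grasp(out,al,up) [ 92.9   0.9 162.9] phi 40.9 force oau [ 0.1  7.1 -0.8] open 11.2 q [-27.  14.  95.  31.  98. -43.]
```

View pics/c3.png

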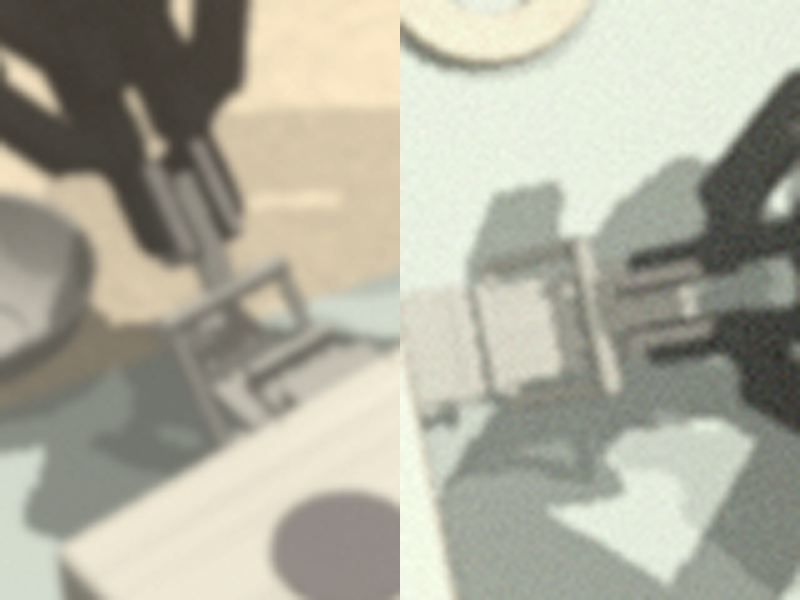

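The tab is gripped (opening 11 mm), with the pads about 14 mm beyond the bar. Next, swing the loop about its foot.

```bash
cat >> h.py <<'E'
FOOT=np.array([36.5,101.]); 
def arc(phis,r=83.7,off=0,al=2.0):
    for p in phis:
        q=np.radians(p); goto(W(FOOT[0]+r*np.sin(q),FOOT[1]+r*np.cos(q),al),Rt(p+off))
E
python3 - <<'E'
from h import *
arc([42,36,30,24,18,12,6],off=-1.3)
E
```

```text
shift [2.2 0.  0.9] turn [-0.2 -0.   0.4] rows>= 0.1
shift [ 2.2  1.2 25.9] turn [-6.2 -0.1  0.4] rows>= 0.9
shift [ 2.1  5.  50.6] turn [-12.2  -0.1   0.4] rows>= 1.7
shift [ 2.  11.3 74.7] turn [-18.2  -0.1   0.4] rows>= 2.5
shift [ 2.  20.1 98.1] turn [-24.2  -0.1   0.4] rows>= 3.4
shift [  1.9  31.4 120.4] turn [-30.2  -0.1   0.4] rows>= 4.2
shift [  1.8  44.8 141.5] turn [-36.2  -0.2   0.4] rows>= 5.0
```

Call:
{"api": "arm_command", "payload": {"plan": "2 0.3 12.9 -3 0 0 -1; 2 1.2 25.5 -6 0 0 -1; 2 2.8 38 -9 0 0 -1; 2 5 50.5 -12 0 0 -1; 2 5 50.5 -12 0 0 -1"}}

```text
time: 2.8
eef_pos: [0.5902, -0.1215, 0.3099]
ee_rot: [[0.977, -0.099, -0.188], [0.213, 0.47, 0.857], [0.004, -0.877, 0.48]]
force: [-1.5, -2.4, -2.9]
opening: 0.0116
```

Run:
```python
from h import *
where(); arc([24,18,12,6,0],off=-1.3)
```

```text
t 2.8 grasp(out,al,up) [ 77.3   2.2 173.9] phi 28.7 force oau [ 2.  -2.  -2.9] open 11.6 q [-23.   8.  98.  23.  91. -38.]
shift [ 0.5  0.9 23.7] turn [-6.  -0.1  0.3] rows>= 0.8
shift [ 0.4  4.6 48.5] turn [-12.   -0.1   0.3] rows>= 1.7
shift [ 0.4 10.9 72.6] turn [-18.   -0.1   0.2] rows>= 2.5
shift [ 0.3 19.7 96. ] turn [-24.   -0.1   0.2] rows>= 3.3
shift [  0.3  30.8 118.4] turn [-30.   -0.1   0.2] rows>= 4.2
```

Low forces, the lateral force is relieved, and the opening is still 11.6 mm. Continue.

Call:
{"api": "arm_command", "payload": {"plan": "0 1 23.7 -6 0 0 -1; 0 4.6 48.5 -12 0 0 -1; 0 10.9 72.6 -18 0 0 -1; 0 19.7 96 -24 0 0 -1; 0 19.7 96 -24 0 0 -1"}}

```text
time: 3.22
eef_pos: [0.5694, -0.0274, 0.339]
ee_rot: [[0.976, -0.014, -0.216], [0.217, 0.078, 0.973], [0.004, -0.997, 0.079]]
force: [-0.9, -1.5, -1.7]
opening: 0.0116
```

Run:
```python
from h import *
where(); arc([0,-6,-10,-14,-18,-21],off=-1.3)
```

```text
t 3.22 grasp(out,al,up) [ 42.9   2.1 184.5] phi 4.5 force oau [ 1.3 -1.2 -1.7] open 11.6 q [-11.  -1. 103.   4.  80. -24.]
shift [ 0.5  1.1 22.2] turn [-5.8  0.1  0.2] rows>= 0.8
shift [ 0.5  4.8 46.9] turn [-11.8   0.1   0.2] rows>= 1.7
shift [ 0.5  8.6 63.1] turn [-15.8   0.1   0.2] rows>= 2.2
shift [ 0.5 13.6 79. ] turn [-19.8   0.1   0.2] rows>= 2.8
shift [ 0.5 19.7 94.5] turn [-23.8   0.    0.2] rows>= 3.3
shift [  0.5  24.9 105.9] turn [-26.8   0.    0.2] rows>= 3.7
```

Call:
{"api": "arm_command", "payload": {"plan": "0 1 22 -5.8 0 0 -1; 0 4.8 47 -11.8 0 0 -1; 0 11 71 -17.8 0 0 -1; 0 19.7 94.5 -23.8 0 0 -1; 0 19.7 94.5 -23.8 0 0 -1"}}

```text
time: 3.63
eef_pos: [0.5483, 0.0681, 0.3255]
ee_rot: [[0.975, 0.074, -0.207], [0.22, -0.322, 0.921], [0.001, -0.944, -0.33]]
force: [1.9, -4.0, -4.6]
opening: 0.011
```

Run:
```python
from h import *
where()
s=arm.camera("scene");t=arm.camera("top")
cv2.imwrite("pics/s3.png",s);cv2.imwrite("pics/t3.png",t)
out=np.zeros((600,800,3),np.uint8)
out[:,:400]=crop("s",s,265,130,80,120,5);out[:,400:]=crop("t",t,330,200,80,120,5)
cv2.imwrite("pics/c4.png",np.clip(out*1.5,0,255).astype(np.uint8))
```

```text
t 3.63 grasp(out,al,up) [  8.5   2.  179.2] phi -19.3 force oau [ 4.3  1.  -4.6] open 11.0 q [  3.  -3. 107. -20.  74.  -5.]
```

View pics/c4.png

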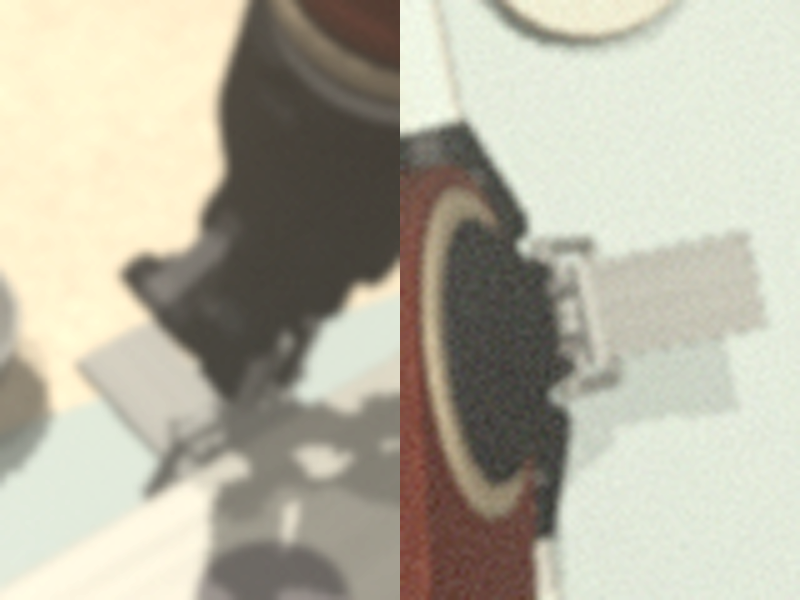

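Run:
```python
from h import *
for a,b in[((287.5,198.5),(401.5,255.7)),((281,203),(400,246.4)),((294,194),(403,265))]:
    p,e=tri(a,b); print(loc(p).round(1),e)
for th in(1.4,1.57,1.7,1.8,1.9,2.0): print(th,20+72*np.sin(th)+10.5*np.cos(th),100-72*np.cos(th)+10.5*np.sin(th), "foot",20+16*np.sin(th),100-16*np.cos(th))
```

```text
[ 9.290e+01 -1.000e-01  1.211e+02] 0.000605610535792397
[ 93.5  15.5 118.9] 0.0011492455811082157
[ 92.2 -15.7 123.5] 0.0021346784792662748
1.4 92.73703555962166 98.10958787606147 foot 35.76719567981536 97.28052571359615
1.57 92.0083386015548 110.44266114761146 foot 35.99999492690935 99.98725877262827
1.7 90.04699916247472 119.6892840990287 foot 35.8666369672395 102.06151190872839
1.8 87.73140742895264 126.58395094212332 foot 35.58156209405112 103.6352335150894
1.9 84.73906586142706 133.2129997348901 foot 35.14080140299863 105.17263306981606
2.0 81.09987294770409 139.51019521306392 foot 34.54875882921091 106.65834938475427
```

The lever end triangulates to a lever angle of about 1.70, and the bar is about 11 mm above the keeper seat. Now pull the loop down gently, letting the lever follow.

Run:
```python
from h import *
goto(W(9.2,175,2),Rt(-18)); goto(W(9.8,172.2,2),Rt(-17)); goto(W(10.5,169.5,2),Rt(-16))
```

```text
shift [ 0.3  4.3 -0.1] turn [1.  0.  0.1] rows>= 0.1
shift [ 0.3  7.2 -2.5] turn [2.  0.  0.1] rows>= 0.3
shift [ 0.3 10.1 -5. ] turn [3.  0.  0.1] rows>= 0.4
```

Call:
{"api": "arm_command", "payload": {"plan": "0 1 0 0.2 0 0 -1; 0 2 0 0.4 0 0 -1; 0 3 0 0.6 0 0 -1; 0 4.3 0 1 0 0 -1; 0 4.3 0 1 0 0 -1"}}

```text
time: 4.15
eef_pos: [0.5497, 0.0633, 0.323]
ee_rot: [[0.977, 0.069, -0.204], [0.216, -0.302, 0.929], [0.002, -0.951, -0.31]]
force: [-2.2, -1.9, 4.1]
opening: 0.0114
```

Run:
```python
from h import *
where();goto(W(9.8,172.2,2),Rt(-17)); goto(W(10.5,169.5,2),Rt(-16))
```

```text
t 4.15 grasp(out,al,up) [ 10.5   2.2 175.6] phi -18.1 force oau [ 1.4 -2.6  4.1] open 11.4 q [  2.  -3. 107. -19.  73.  -5.]
shift [ 0.1  3.1 -1.2] turn [ 1.1 -0.   0.1] rows>= 0.1
shift [ 0.1  5.9 -3.7] turn [ 2.1 -0.   0.1] rows>= 0.3
```

Call:
{"api": "arm_command", "payload": {"plan": "0 1 -0.4 0.4 0 0 -1; 0 2 -0.8 0.7 0 0 -1; 0 3 -1.2 1.1 0 0 -1; 0 4.3 -2.4 1.6 0 0 -1; 0 4.3 -2.4 1.6 0 0 -1"}}

```text
time: 4.57
eef_pos: [0.5506, 0.0594, 0.3194]
ee_rot: [[0.977, 0.063, -0.206], [0.215, -0.276, 0.937], [0.003, -0.959, -0.283]]
force: [-2.0, -2.7, 3.7]
opening: 0.0116
```

Run:
```python
from h import *
where(); goto(W(10.5,169.5,2),Rt(-16))
t=arm.camera("top"); s=arm.camera("scene");cv2.imwrite("pics/s4.png",s)
out=np.zeros((600,800,3),np.uint8)
out[:,:400]=crop("s",s,265,130,80,120,5);out[:,400:]=crop("t",t,330,200,80,120,5)
cv2.imwrite("pics/c5.png",np.clip(out*1.5,0,255).astype(np.uint8))
```

```text
t 4.57 grasp(out,al,up) [ 10.3   2.2 170.8] phi -16.5 force oau [ 2.2 -2.5  3.7] open 11.6 q [  2.  -3. 107. -17.  73.  -6.]
shift [ 0.1  1.3 -1. ] turn [ 0.5 -0.1  0.1] rows>= 0.1
```

View pics/c5.png

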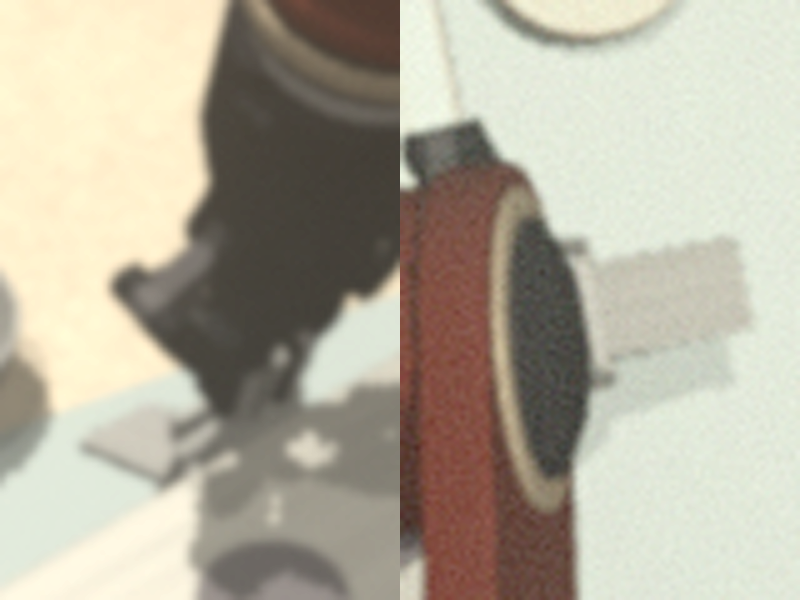

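The lever is following the loop down; its end now appears near scene (288,215) and top (399,256.5).

Call:
{"api": "arm_command", "payload": {"plan": "0 0.7 -0.4 0.2 0 0 -1; 0 1.4 -0.8 0.4 0 0 -1; 0 2.2 -1 0.5 0 0 -1; 0 2.8 -1 0.5 0 0 -1; 0 2.8 -1 0.5 0 0 -1"}}

```text
time: 5.08
eef_pos: [0.5511, 0.058, 0.3186]
ee_rot: [[0.977, 0.062, -0.206], [0.215, -0.268, 0.939], [0.003, -0.961, -0.275]]
force: [-5.3, -1.1, 9.5]
opening: 0.0113
```

Run:
```python
from h import *
where()
p,e=tri((287.7,214.8),(399,256.5)); print(loc(p).round(1),e)
for th in(.8,.9,1.,1.1,1.2,1.3): print(th,22.5+72*np.sin(th)+10.5*np.cos(th),100-72*np.cos(th)+10.5*np.sin(th), "foot",22.5+16*np.sin(th),100-16*np.cos(th))
```

```text
t 5.08 grasp(out,al,up) [ 10.6   2.4 169.6] phi -16.0 force oau [-0.1 -5.4  9.5] open 11.3 q [  1.  -3. 107. -16.  73.  -7.]
[95.2 -0.3 78.1] 0.0013383321908307941
0.8 81.46505899291088 57.36935588144908 foot 33.97769745439236 88.85269265044535
0.9 85.42644216002077 63.46901483560074 foot 35.03323055403973 90.05424050766936
1.0 88.75908511778402 69.93367931797684 foot 35.96353575692635 91.35516310610976
1.1 91.42968919939192 76.69875653800351 foot 36.75931776098297 92.74246205719076
1.2 93.41157061164536 83.69665208033537 foot 37.41262537547562 94.20227592837323
1.3 94.68492705059606 90.85744528591023 foot 37.91693096667509 95.7200187420066
```

The force has risen to 9.5 N, so the bar is seating. Let go and back off along the tool.

Call:
{"api": "arm_command", "payload": {"plan": "0 0 0 0 0 0 -0.4; 0 0 0 0 0 0 -0.1; 0 0 0 0 0 0 -0.1; 0 -15 0 0 0 0 -0.1; 0 -35 0 0 0 0 -0.1"}}

```text
time: 5.5
eef_pos: [0.5481, 0.0675, 0.3492]
ee_rot: [[0.977, 0.056, -0.207], [0.215, -0.268, 0.939], [-0.003, -0.962, -0.273]]
force: [0.6, 0.4, 0.0]
opening: 0.0382
```

Call:
{"api": "arm_command", "payload": {"plan": "0 -30 -5 0 0 0 -0.1; 0 -60 -30 0 0 0 -0.1; 0 -80 -65 0 0 0 -0.1; 0 -80 -105 0 0 0 -0.5; 0 -80 -145 0 0 0 -1"}}

```text
time: 5.92
eef_pos: [0.574, -0.0478, 0.4681]
ee_rot: [[0.976, 0.061, -0.209], [0.217, -0.267, 0.939], [0.001, -0.962, -0.274]]
force: [0.8, -0.2, -1.1]
opening: 0.015
```

Run:
```python
from h import *
where()
t=arm.camera("top"); s=arm.camera("scene");cv2.imwrite("pics/s5.png",s);cv2.imwrite("pics/t5.png",t)
out=np.zeros((600,800,3),np.uint8)
out[:,:400]=crop("s",s,265,130,80,120,5);out[:,400:]=crop("t",t,330,200,80,120,5)
cv2.imwrite("pics/c6.png",np.clip(out*1.5,0,255).astype(np.uint8))
```

```text
t 5.92 grasp(out,al,up) [118.6   1.9 319. ] phi -15.9 force oau [ 0.4  0.7 -1.1] open 15.0 q [ -9.  -6.  96. -15.  84. -21.]
```

View pics/c6.png

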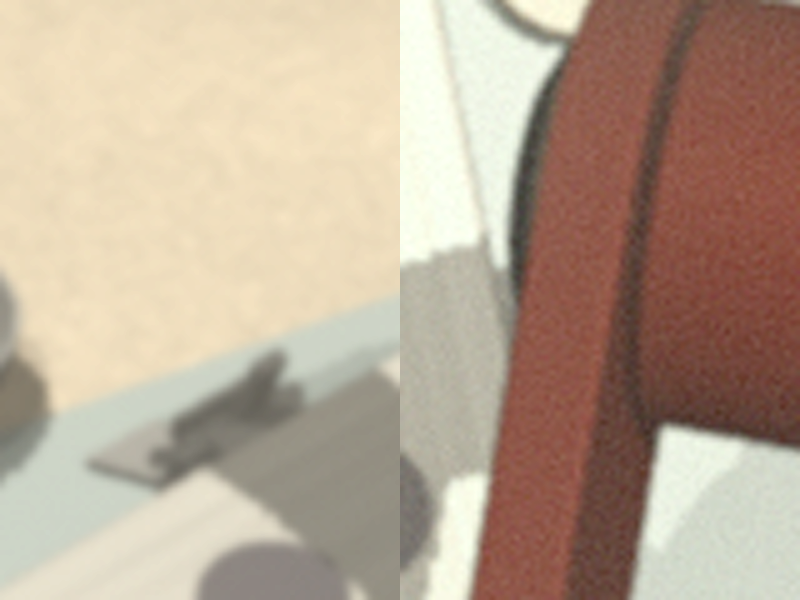

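Run:
```python
from h import *
def c(X): return ((proj("scene",X)-[265,130])*5).round(0)
for o in(18,20,22,24,26):
    print(o,"bar ends",c(W(o,135.5,28)),c(W(o,135.5,-28)),"up145",c(W(o,145,28)),c(W(o,145,-28)))
for ph in(-25,-20,-15,-10): 
    q=np.radians(ph);print(ph,"tip from keeper21",c(W(21+47*np.sin(q),136+47*np.cos(q))))
for th in(.8,.9,1.,1.1): print(th,c(W(22.5+72*np.sin(th)+10.5*np.cos(th),100-72*np.cos(th)+10.5*np.sin(th),17)))
print("from here: push pre-pose")
```

```text
18 bar ends [181. 461.] [306. 388.] up145 [180. 441.] [307. 367.]
20 bar ends [177. 458.] [303. 385.] up145 [176. 437.] [303. 364.]
22 bar ends [173. 454.] [299. 382.] up145 [173. 434.] [299. 361.]
24 bar ends [170. 451.] [295. 379.] up145 [169. 431.] [295. 358.]
26 bar ends [166. 448.] [291. 376.] up145 [165. 428.] [292. 355.]
-25 tip from keeper21 [277. 355.]
-20 tip from keeper21 [270. 346.]
-15 tip from keeper21 [262. 337.]
-10 tip from keeper21 [254. 328.]
0.8 [104. 503.]
0.9 [ 97. 486.]
1.0 [ 90. 469.]
1.1 [ 85. 453.]
from here: push pre-pose
```

The loop stays hooked: the bar is seen at scene about (300,218)–(324,209), matching the projected seat, and the lever is at about 1.0. Next, set up to push with closed fingertips, tool tilted outward.

```bash
cat >> h.py <<'E'
def lev(th,phi,gap=0,s=70,ax=(22.5,100),al=0):
    d=np.array([np.sin(th),-np.cos(th)]); n=np.array([np.cos(th),np.sin(th)])
    pn=90-np.degrees(th); st=11*abs(np.sin(np.radians(phi-pn)))
    p=np.array(ax)+s*d+(10.5+st+gap)*n
    goto(W(p[0],p[1],al),Rt(phi),depth=173)
E
python3 - <<'E'
from h import *
lev(1.0,45,gap=80); lev(1.0,45,gap=45)
E
```

```text
shift [  -0.6  245.6 -110.9] turn [61.  -0.3  0.2] rows>= 8.5
shift [ -0.8 268.6 -84.6] turn [61.  -0.3  0.2] rows>= 8.5
```

Call:
{"api": "arm_command", "payload": {"plan": "0 27 -12 6.8 0 0 -1; 0 54 -24 13.6 0 0 -1; 0 81 -37 20.4 0 0 -1; 0 109 -49 27.2 0 0 -1; 0 136 -61 34 0 0 -1"}}

```text
time: 6.43
eef_pos: [0.5947, -0.1453, 0.3522]
ee_rot: [[0.978, -0.065, -0.2], [0.21, 0.309, 0.928], [0.002, -0.949, 0.315]]
force: [-0.0, -0.4, 0.1]
opening: -0.0
```

Run:
```python
from h import *
where();lev(1.0,45,gap=80)
```

```text
t 6.43 grasp(out,al,up) [126.9   1.4 205.1] phi 18.4 force oau [ 0.4 -0.1  0.1] open -0.0 q [-23.   6.  95.  15.  90. -37.]
shift [  -0.6   60.4 -102.4] turn [26.6 -0.2  0.3] rows>= 3.7
```

Call:
{"api": "arm_command", "payload": {"plan": "0 15 -25 6.6 0 0 -1; 0 30 -51 13.3 0 0 -1; 0 45 -77 20 0 0 -1; 0 60 -102 26.6 0 0 -1; 0 60 -102 26.6 0 0 -1"}}

```text
time: 6.85
eef_pos: [0.6096, -0.2231, 0.254]
ee_rot: [[0.979, -0.153, -0.138], [0.206, 0.697, 0.686], [-0.009, -0.7, 0.714]]
force: [-1.2, 0.3, -2.3]
opening: -0.0004
```

Run:
```python
from h import *
where();lev(1.0,45,gap=15);lev(1.0,45,gap=5)
t=arm.camera("top"); s=arm.camera("scene");cv2.imwrite("pics/s6.png",s);cv2.imwrite("pics/t6.png",t)
out=np.zeros((600,800,3),np.uint8)
out[:,:400]=crop("s",s,265,145,80,120,5);out[:,400:]=crop("t",t,340,200,80,120,5)
cv2.imwrite("pics/c7.png",np.clip(out*1.5,0,255).astype(np.uint8))
for o in(18,20,22,24): print(o,((proj("top",W(o,135.5,0))-[340,200])*5+[400,0]).round(),((proj("top",W(o,143,0))-[340,200])*5+[400,0]).round())
```

```text
t 6.85 grasp(out,al,up) [144.3  -1.2 145.5] phi 45.6 force oau [-0.5 -1.1 -2.3] open -0.4 q [-32.  21.  90.  32. 102. -46.]
shift [ 1.4 58.1 -7.5] turn [-0.6 -0.7  0.1] rows>= 1.4
shift [ 1.4 67.9 -9.8] turn [-0.6 -0.7  0.1] rows>= 1.6
18 [498. 320.] [500. 319.]
20 [504. 318.] [506. 318.]
22 [510. 317.] [511. 317.]
24 [516. 316.] [517. 316.]
```

View pics/c7.png

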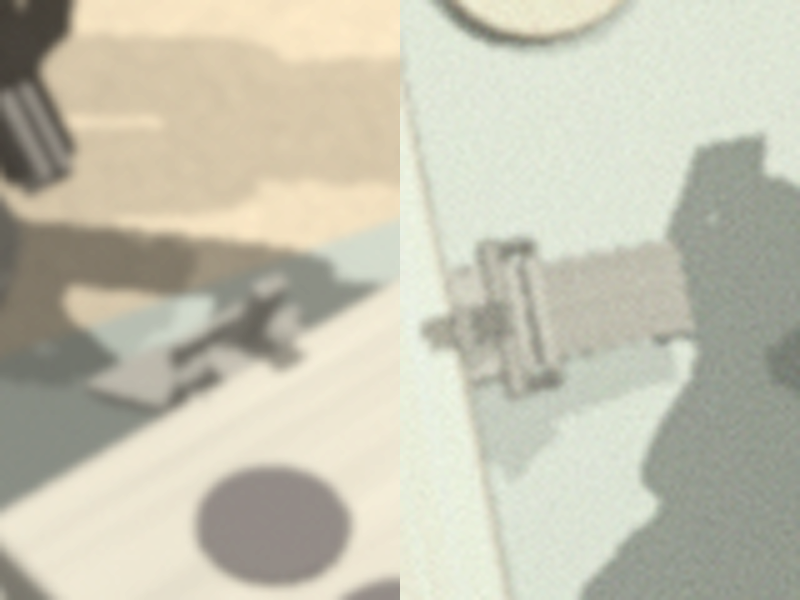

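The top view shows the bar lying behind the lip line at about (360,264), with the tab leaning over the lid edge, so it is hooked. Approach the lever.

Call:
{"api": "arm_command", "payload": {"plan": "1.4 20 -3 -0.2 -0.5 0 -1; 1.4 40 -6 -0.4 -0.7 0 -1; 1.4 55 -8 -0.6 -0.7 0 -1; 1.4 62 -9 -0.6 -0.7 0 -1; 1.4 62 -9 -0.6 -0.7 0 -1"}}

```text
time: 7.37
eef_pos: [0.6041, -0.1817, 0.2109]
ee_rot: [[0.975, -0.149, -0.162], [0.22, 0.684, 0.695], [0.007, -0.714, 0.7]]
force: [-0.2, 0.4, 1.0]
opening: 0.0002
```

```bash
cat > n.py <<'E'
from h import *
import sys
where()
for a in sys.argv[1:]: th,ph=map(float,a.split(",")); print(a,end=" "); lev(th,ph)
E
python3 n.py 1,45 .95,46 .9,47 .85,48 .8,49 .75,50 .7,51
```

```text
t 7.37 grasp(out,al,up) [104.8   2.4 100.3] phi 44.5 force oau [-0.4 -0.1  1. ] open 0.2 q [-29.  21.  94.  32.  96. -47.]
1,45 shift [-2.2 13.  -9. ] turn [0.5 0.5 0.1] rows>= 0.4
.95,46 shift [ -2.3  16.7 -13.3] turn [1.5 0.5 0.1] rows>= 0.5
.9,47 shift [ -2.3  20.6 -17.4] turn [2.5 0.5 0.1] rows>= 0.6
.85,48 shift [ -2.4  24.5 -21.4] turn [3.5 0.5 0.1] rows>= 0.8
.8,49 shift [ -2.4  28.6 -25.1] turn [4.5 0.5 0.1] rows>= 0.9
.75,50 shift [ -2.4  32.7 -28.6] turn [5.5 0.5 0.1] rows>= 1.0
.7,51 shift [ -2.5  36.9 -31.8] turn [6.5 0.5 0.1] rows>= 1.2
```

Call:
{"api": "arm_command", "payload": {"plan": "-1 8 -6 0.3 0.2 0 -1; -2 13 -9 0.5 0.5 0 -1; -2 16.7 -13.3 1.5 0.5 0 -1; -2 20.6 -17.4 2.5 0.5 0 -1; -2 20.6 -17.4 2.5 0.5 0 -1"}}

```text
time: 7.78
eef_pos: [0.602, -0.1806, 0.1834]
ee_rot: [[0.977, -0.155, -0.146], [0.213, 0.715, 0.666], [0.001, -0.681, 0.732]]
force: [1.3, -1.7, 1.4]
opening: 0.0001
```

```bash
python3 n.py .85,48 .8,49 .75,50 .7,51
```

```text
t 7.78 grasp(out,al,up) [98.5  0.7 77.8] phi 47.0 force oau [1.9 0.9 1.4] open 0.1 q [-29.  24.  94.  34.  96. -48.]
.85,48 shift [-0.3  3.7 -3.3] turn [ 1.  -0.1  0.1] rows>= 0.1
.8,49 shift [-0.4  7.6 -7.2] turn [ 2.  -0.1  0.1] rows>= 0.3
.75,50 shift [ -0.4  11.6 -10.9] turn [ 3.  -0.1  0.1] rows>= 0.4
.7,51 shift [ -0.4  15.6 -14.4] turn [ 4.  -0.1  0.1] rows>= 0.6
```

Light contact. Push on to about 0.75 and pause there.

Call:
{"api": "arm_command", "payload": {"plan": "0 3.7 -3.3 1 0 0 -1; 0 7.6 -7.2 2 0 0 -1; 0 11.6 -11 3 0 0 -1; 0 11.6 -11 3 0 0 -1; 0 11.6 -11 3 0 0 -1"}}

```text
time: 8.2
eef_pos: [0.6017, -0.1797, 0.1666]
ee_rot: [[0.977, -0.163, -0.137], [0.212, 0.749, 0.627], [0.0, -0.642, 0.767]]
force: [1.2, -1.9, 0.6]
opening: 0.0003
```

```bash
python3 n.py .7,51 .65,52 .6,53 .55,54 .5,55
```

```text
t 8.2 grasp(out,al,up) [92.1  0.7 67.1] phi 50.1 force oau [2.1 0.8 0.6] open 0.3 q [-29.  26.  94.  35.  97. -49.]
.7,51 shift [-0.3  3.3 -2.9] turn [ 0.9 -0.1  0.2] rows>= 0.1
.65,52 shift [-0.3  7.  -6.4] turn [ 1.9 -0.1  0.2] rows>= 0.3
.6,53 shift [-0.3 10.3 -9.7] turn [ 2.9 -0.1  0.2] rows>= 0.4
.55,54 shift [ -0.3  13.7 -12.9] turn [ 3.9 -0.1  0.2] rows>= 0.6
.5,55 shift [ -0.3  17.1 -15.9] turn [ 4.9 -0.1  0.2] rows>= 0.7
```

Call:
{"api": "arm_command", "payload": {"plan": "0 3.3 -3 1 0 0 -1; 0 7 -6.4 2 0 0 -1; 0 10.3 -9.7 3 0 0 -1; 0 13.7 -12.9 4 0 0 -1; 0 13.7 -12.9 4 0 0 -1"}}

```text
time: 8.62
eef_pos: [0.6011, -0.1775, 0.1471]
ee_rot: [[0.977, -0.172, -0.124], [0.212, 0.792, 0.572], [0.0, -0.586, 0.811]]
force: [2.3, -2.0, 0.4]
opening: 0.0003
```

```bash
python3 n.py .5,55 .45,55 .4,56 .35,56 .3,57 .25,57
```

```text
t 8.62 grasp(out,al,up) [83.   0.6 56.4] phi 54.2 force oau [2.5 1.8 0.4] open 0.3 q [-29.  28.  94.  38.  98. -50.]
.5,55 shift [-0.1  2.7 -2.7] turn [ 0.8 -0.1  0.2] rows>= 0.1
.45,55 shift [-0.1  5.7 -2.8] turn [ 0.8 -0.1  0.2] rows>= 0.2
.4,56 shift [-0.1  9.  -5.8] turn [ 1.8 -0.1  0.2] rows>= 0.3
.35,56 shift [-0.2 12.  -5.7] turn [ 1.8 -0.1  0.2] rows>= 0.3
.3,57 shift [-0.2 15.3 -8.4] turn [ 2.8 -0.1  0.2] rows>= 0.4
.25,57 shift [-0.2 18.3 -8. ] turn [ 2.8 -0.1  0.2] rows>= 0.5
```

Call:
{"api": "arm_command", "payload": {"plan": "0 2.7 -2.5 0.8 0 0 -1; 0 5.7 -3 0.8 0 0 -1; 0 9 -5.6 1.8 0 0 -1; 0 12 -5.7 1.8 0 0 -1; 0 12 -5.7 1.8 0 0 -1"}}

```text
time: 9.03
eef_pos: [0.5994, -0.1704, 0.1346]
ee_rot: [[0.977, -0.176, -0.118], [0.212, 0.81, 0.546], [-0.001, -0.559, 0.829]]
force: [-0.4, -0.3, 1.1]
opening: -0.0004
```

```bash
python3 n.py .3,57 .25,57 .2,57 .15,57 .1,57 .05,57 0,57
```

```text
t 9.03 grasp(out,al,up) [72.8  0.4 48.1] phi 56.0 force oau [ 0.3 -0.5  1.1] open -0.4 q [-29.  29.  94.  39.  99. -51.]
.3,57 shift [-0.   2.  -2.6] turn [ 1.  -0.2  0.1] rows>= 0.1
.25,57 shift [-0.   5.1 -2.4] turn [ 1.  -0.2  0.1] rows>= 0.1
.2,57 shift [-0.   8.1 -2. ] turn [ 1.  -0.2  0.1] rows>= 0.2
.15,57 shift [-0.  11.1 -1.4] turn [ 1.  -0.2  0.1] rows>= 0.3
.1,57 shift [-0.  14.2 -0.7] turn [ 1.  -0.2  0.1] rows>= 0.3
.05,57 shift [-0.1 17.2  0.1] turn [ 1.  -0.2  0.1] rows>= 0.4
0,57 shift [-0.1 20.2  1. ] turn [ 1.  -0.2  0.1] rows>= 0.5
```

Run:
```python
from h import *
t=arm.camera("top"); s=arm.camera("scene");cv2.imwrite("pics/s8.png",s);cv2.imwrite("pics/t8.png",t)
out=np.zeros((600,800,3),np.uint8)
out[:,:400]=crop("s",s,265,145,80,120,5);out[:,400:]=crop("t",t,340,200,80,120,5)
cv2.imwrite("pics/c8.png",np.clip(out*1.5,0,255).astype(np.uint8))
```

```text
(no output)
```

View pics/c8.png

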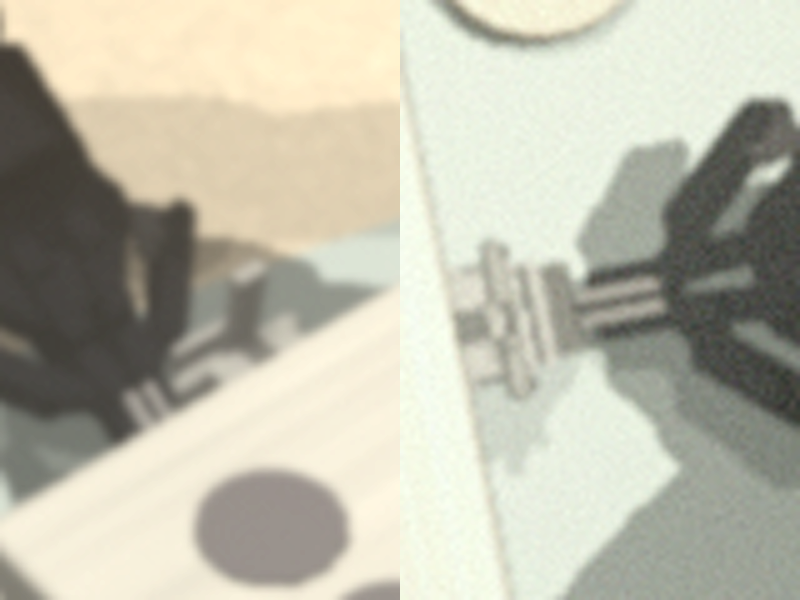

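The fingertips sit on the lever, which is now steep. The loop is upright, with its bar still in the keeper at top about (361,263). Continue.

Call:
{"api": "arm_command", "payload": {"plan": "0 2 -2.4 1 0 0 -1; 0 5 -2.4 1 0 0 -1; 0 8 -2 1 0 0 -1; 0 11 -1.4 1 0 0 -1; 0 11 -1.4 1 0 0 -1"}}

```text
time: 9.55
eef_pos: [0.5972, -0.1616, 0.1268]
ee_rot: [[0.977, -0.18, -0.114], [0.213, 0.819, 0.532], [-0.002, -0.544, 0.839]]
force: [0.6, -0.2, 0.4]
opening: -0.0003
```

```bash
python3 n.py .15,57 .1,57 .05,57 0,57
```

```text
t 9.55 grasp(out,al,up) [62.2 -0.1 42.5] phi 57.0 force oau [0.3 0.6 0.4] open -0.3 q [-28.  30.  95.  40.  98. -51.]
.15,57 shift [ 0.3 -0.8 -0. ] turn [-0.  -0.2  0.1] rows>= 0.0
.1,57 shift [0.3 2.3 0.6] turn [-0.  -0.2  0.1] rows>= 0.1
.05,57 shift [0.2 5.3 1.4] turn [-0.  -0.2  0.1] rows>= 0.1
0,57 shift [0.2 8.3 2.3] turn [-0.  -0.2  0.1] rows>= 0.2
```

Call:
{"api": "arm_command", "payload": {"plan": "0 1.2 0.3 0 0 0 -1; 0 2.4 0.6 0 0 0 -1; 0 3.6 1 0 0 0 -1; 0 4.8 1.3 0 0 0 -1"}}

```text
time: 9.88
eef_pos: [0.5961, -0.1568, 0.1252]
ee_rot: [[0.977, -0.18, -0.114], [0.213, 0.82, 0.532], [-0.002, -0.544, 0.839]]
force: [1.2, -0.1, -0.1]
opening: -0.0
```

```bash
python3 n.py .05,57 0,57
```

```text
t 9.88 grasp(out,al,up) [57.2 -0.2 40.9] phi 57.0 force oau [ 0.4  1.1 -0.1] open -0.0 q [-28.  30.  95.  40.  98. -51.]
.05,57 shift [0.3 0.2 0.1] turn [-0.  -0.2  0. ] rows>= 0.0
0,57 shift [0.3 3.2 0.9] turn [-0.  -0.2  0. ] rows>= 0.1
```

Call:
{"api": "arm_command", "payload": {"plan": "0 0.6 0.2 0 0 0 -1; 0 1.2 0.4 0 0 0 -1; 0 1.8 0.5 0 0 0 -1; 0 2.4 0.7 0 0 0 -1"}}

```text
time: 10.22
eef_pos: [0.5955, -0.1543, 0.1244]
ee_rot: [[0.977, -0.18, -0.114], [0.213, 0.819, 0.532], [-0.003, -0.544, 0.839]]
force: [-0.0, 0.6, -0.5]
opening: 0.0001
```

Call:
{"api": "arm_command", "payload": {"plan": "0 0.5 0.1 0 0 0 -1; 0 1 0.3 0 0 0 -1; 0 1.5 0.4 0 0 0 -1; 0 2 0.5 0 0 0 -1"}}

```text
time: 10.55
eef_pos: [0.5953, -0.1531, 0.1242]
ee_rot: [[0.977, -0.18, -0.114], [0.213, 0.819, 0.533], [-0.002, -0.545, 0.838]]
force: [0.1, -5.9, 1.5]
opening: -0.0
```

```bash
python3 n.py 0,57
```

```text
t 10.55 grasp(out,al,up) [53.6 -0.1 39.7] phi 57.0 force oau [ 5.8 -1.1  1.5] open -0.0 q [-28.  29.  95.  40.  98. -51.]
0,57 shift [ 0.3 -0.5 -0.3] turn [ 0.  -0.2  0. ] rows>= 0.0
```

Call:
{"api": "arm_command", "payload": {"plan": "0 0.7 0.2 0 0 0 -1; 0 1.2 0.3 0 0 0 -1; 0 1.2 0.3 0 0 0 -1"}}

```text
time: 10.8
eef_pos: [0.5953, -0.1529, 0.1244]
ee_rot: [[0.977, -0.18, -0.115], [0.213, 0.818, 0.534], [-0.002, -0.546, 0.837]]
force: [-1.6, -6.6, 2.3]
opening: 0.0001
```

Call:
{"api": "arm_command", "payload": {"plan": "0 0.7 0.2 0 0 0 -1; 0 1.4 0.4 0 0 0 -1; 0 1.4 0.4 0 0 0 -1"}}

```text
time: 11.05
eef_pos: [0.5952, -0.1526, 0.1248]
ee_rot: [[0.977, -0.179, -0.116], [0.213, 0.817, 0.536], [-0.001, -0.548, 0.836]]
force: [-1.6, -8.1, 2.2]
opening: 0.0003
```

```bash
python3 n.py 0,57
```

```text
t 11.05 grasp(out,al,up) [53.4 -0.1 39.8] phi 56.8 force oau [ 7.6 -3.3  2.2] open 0.3 q [-28.  29.  95.  40.  97. -51.]
0,57 shift [ 0.2 -0.6 -1. ] turn [ 0.2 -0.1  0.1] rows>= 0.0
```

Call:
{"api": "arm_command", "payload": {"plan": "0 1 0.5 0 0 0 -1; 0 1.6 0.9 0 0 0 -1; 0 2.1 1.3 0 0 0 -1; 0 2.1 1.3 0 0 0 -1"}}

```text
time: 11.38
eef_pos: [0.5951, -0.1521, 0.1255]
ee_rot: [[0.977, -0.178, -0.117], [0.213, 0.815, 0.54], [-0.001, -0.552, 0.834]]
force: [-1.7, -12.1, 2.3]
opening: 0.0003
```

Call:
{"api": "arm_command", "payload": {"plan": "0 2.1 1.3 0 0 0 -1; 0 2.6 1.6 0 0 0 -1; 0 2.6 1.6 0 0 0 -1"}}

```text
time: 11.63
eef_pos: [0.5948, -0.1515, 0.1264]
ee_rot: [[0.977, -0.177, -0.118], [0.212, 0.811, 0.545], [-0.001, -0.557, 0.83]]
force: [-1.4, -13.8, 1.7]
opening: -0.0002
```

```bash
python3 n.py 0,57
```

```text
t 11.63 grasp(out,al,up) [53.2  0.  40. ] phi 56.1 force oau [13.2 -4.4  1.7] open -0.2 q [-28.  29.  96.  40.  97. -50.]
0,57 shift [ 0.4 -0.6 -3. ] turn [ 0.9 -0.1  0.1] rows>= 0.1
```

The force rose from 7.6 to 13 N with only 0.2 mm of tip motion, so the lever is against its rigid stop. Back off and check.

Call:
{"api": "arm_command", "payload": {"plan": "0 -5 -1 0 0 0 -1; 0 -20 -1 0 0 0 -1; 0 -50 0 0 0 0 -1; 0 -90 0 0 0 0 -1; 0 -120 0 0 0 0 -1"}}

```text
time: 12.05
eef_pos: [0.6165, -0.2506, 0.1951]
ee_rot: [[0.977, -0.176, -0.118], [0.212, 0.812, 0.544], [0.0, -0.557, 0.83]]
force: [0.2, -0.7, 0.6]
opening: 0.0002
```

Call:
{"api": "arm_command", "payload": {"plan": "-30 -10 -20 0 0 0 -1; -60 -20 -40 0 0 0 -1; -90 -30 -60 0 0 0 -1; -120 -40 -80 0 0 0 -1; -120 -40 -80 0 0 0 -1"}}

```text
time: 12.47
eef_pos: [0.5119, -0.3554, 0.1488]
ee_rot: [[0.978, -0.174, -0.112], [0.207, 0.813, 0.544], [-0.003, -0.555, 0.832]]
force: [-0.3, -0.1, -1.1]
opening: 0.0001
```

Run:
```python
from h import *
where()
t=arm.camera("top"); s=arm.camera("scene");cv2.imwrite("pics/s9.png",s);cv2.imwrite("pics/t9.png",t)
out=np.zeros((600,800,3),np.uint8)
out[:,:400]=crop("s",s,265,145,80,120,5);out[:,400:]=crop("t",t,340,200,80,120,5)
cv2.imwrite("pics/c9.png",np.clip(out*1.5,0,255).astype(np.uint8))
for th in (0,.05,.1,.2): print(th,((proj("top",W(22.5+72*np.sin(th)+10.5*np.cos(th),100-72*np.cos(th)+10.5*np.sin(th)))-[340,200])*5+[400,0]).round(), "top-of-lever",((proj("top",W(33,100))-[340,200])*5+[400,0]).round())
print("keeper",((proj("top",W(21,132))-[340,200])*5+[400,0]).round(),((proj("scene",W(21,132))-[265,145])*5).round())
ct=corners(t,[(237,217),(337,198),(364,336),(261,355)]);print(ct.round(1))
cs=corners(s,[(341,322),(263,253),(370,188),(446,246)]);print(cs.round(1))
```

```text
t 12.47 grasp(out,al,up) [ 234.2 -124.5   62.8] phi 56.3 force oau [-0.  -0.3 -1.1] open 0.1 q [-46.  30.  91.  28. 108. -61.]
0 [516. 317.] top-of-lever [532. 313.]
0.05 [525. 315.] top-of-lever [532. 313.]
0.1 [534. 313.] top-of-lever [532. 313.]
0.2 [553. 309.] top-of-lever [532. 313.]
keeper [506. 318.] [239. 351.]
[[234.4 218.1]
 [335.5 197.9]
 [364.  334.9]
 [260.9 356.4]]
[[336.4 326.1]
 [260.5 251.3]
 [369.7 185.9]
 [447.3 243.9]]
```

View pics/c9.png

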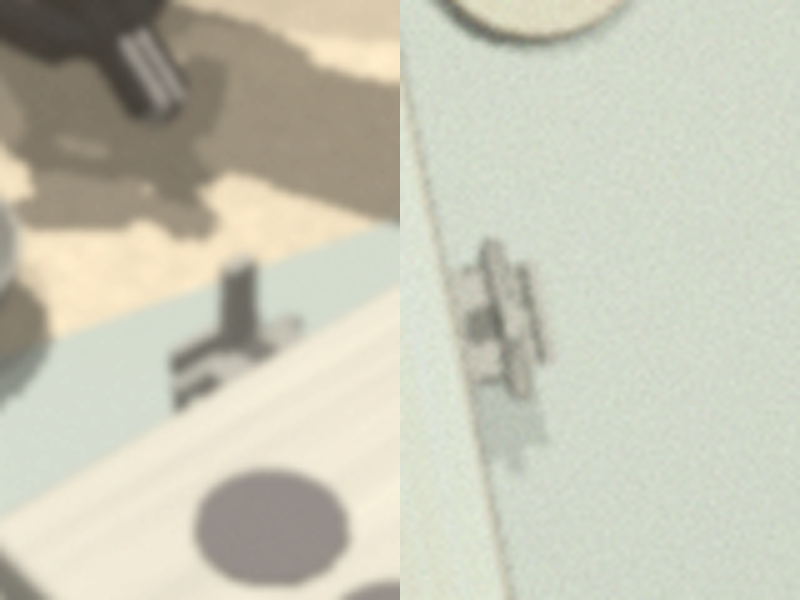

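The top view shows the bar at the seat (about (361,263.6) against a predicted (361.2,263.6)), the lever not protruding past the lip, and the lid's front corners 1–2 px lower. For certainty, press a second time, a little firmer but under 20 N.

Call:
{"api": "arm_command", "payload": {"plan": "30 10 20 0 0 0 -1; 60 20 40 0 0 0 -1; 90 30 60 0 0 0 -1; 120 40 80 0 0 0 -1; 120 40 80 0 0 0 -1"}}

```text
time: 12.98
eef_pos: [0.6209, -0.2469, 0.1992]
ee_rot: [[0.976, -0.175, -0.126], [0.216, 0.811, 0.543], [0.007, -0.558, 0.83]]
force: [-0.1, 0.0, 1.3]
opening: 0.0
```

Run:
```python
from h import *
where(); P=W(53.4,39.8,0); goto(P+O*.02,Rt(57)); goto(P+O*.003,Rt(57))
```

```text
t 12.98 grasp(out,al,up) [152.    5.1 112.7] phi 56.1 force oau [-0.  -0.1  1.3] open 0.0 q [-33.  29.  86.  37. 107. -49.]
shift [ -5.  106.  -19.1] turn [0.9 0.4 0.2] rows>= 2.6
shift [ -5.  120.1  -9.6] turn [0.9 0.4 0.2] rows>= 2.9
```

Call:
{"api": "arm_command", "payload": {"plan": "-2 35 -6 0.4 0.2 0.1 -1; -4 70 -14 0.7 0.4 0.2 -1; -5 106 -19 0.9 0.4 0.2 -1; -5 115 -13 0.9 0.4 0.2 -1; -5 119 -10 0.9 0.4 0.2 -1"}}

```text
time: 13.4
eef_pos: [0.5957, -0.1542, 0.1234]
ee_rot: [[0.976, -0.185, -0.115], [0.218, 0.82, 0.529], [-0.003, -0.542, 0.841]]
force: [-0.3, 0.4, 0.2]
opening: -0.0003
```

Run:
```python
from h import *
where(); P=W(53.4,39.8,0); goto(P,Rt(57))
```

```text
t 13.4 grasp(out,al,up) [54.4 -0.7 39.4] phi 57.2 force oau [-0.5 -0.2  0.2] open -0.3 q [-28.  30.  95.  40.  98. -51.]
shift [0.1 0.6 1.4] turn [-0.2 -0.1 -0.2] rows>= 0.0
```

Call:
{"api": "arm_command", "payload": {"plan": "0 0.8 0.5 0 0 0 -1; 0 1.7 1 0 0 0 -1; 0 2.5 1.6 0 0 0 -1; 0 2.5 1.6 0 0 0 -1"}}

```text
time: 13.73
eef_pos: [0.5962, -0.153, 0.1254]
ee_rot: [[0.976, -0.182, -0.118], [0.216, 0.819, 0.531], [0.0, -0.544, 0.839]]
force: [1.4, -4.8, 1.0]
opening: 0.0
```

```bash
python3 n.py 0,57
```

```text
t 13.73 grasp(out,al,up) [53.6  0.5 41.1] phi 57.0 force oau [5.  0.3 1. ] open 0.0 q [-28.  29.  95.  40.  98. -51.]
0,57 shift [-0.6  0.3 -1.2] turn [-0.  0. -0.] rows>= 0.0
```

Call:
{"api": "arm_command", "payload": {"plan": "0 1 0.6 0 0 0 -1; 0 2 1.2 0 0 0 -1; 0 2.7 1.7 0 0 0 -1; 0 2.7 1.7 0 0 0 -1"}}

```text
time: 14.07
eef_pos: [0.5965, -0.1522, 0.127]
ee_rot: [[0.977, -0.179, -0.12], [0.215, 0.817, 0.535], [0.002, -0.548, 0.836]]
force: [0.0, -11.1, 2.0]
opening: 0.0001
```

```bash
python3 n.py 0,57
```

```text
t 14.07 grasp(out,al,up) [53.3  1.3 42.1] phi 56.8 force oau [10.8 -2.3  2. ] open 0.1 q [-28.  29.  95.  40.  98. -51.]
0,57 shift [-1.1  0.6 -3. ] turn [0.2 0.1 0.1] rows>= 0.1
```

Call:
{"api": "arm_command", "payload": {"plan": "0 2.7 1.2 0 0 0 -1; 0 3.6 1.2 0 0 0 -1; 0 3.6 1.2 0 0 0 -1"}}

```text
time: 14.32
eef_pos: [0.5964, -0.1517, 0.1279]
ee_rot: [[0.977, -0.177, -0.121], [0.214, 0.814, 0.539], [0.003, -0.553, 0.833]]
force: [-1.4, -14.7, 3.2]
opening: -0.0002
```

```bash
python3 n.py 0,57
```

```text
t 14.32 grasp(out,al,up) [53.2  1.5 42.2] phi 56.4 force oau [14.1 -4.6  3.2] open -0.2 q [-28.  29.  95.  40.  97. -51.]
0,57 shift [-1.1  0.6 -4. ] turn [0.6 0.1 0.2] rows>= 0.1
```

The contact point is unchanged and rigid at 14–15 N, so the lever is home. Retreat and hand in.

Call:
{"api": "arm_command", "payload": {"plan": "0 -5 -1 0 0 0 -1; 0 -20 -1 0 0 0 -1; 0 -50 0 0 0 0 -1; 0 -90 0 0 0 0 -1; 0 -120 0 0 0 0 -1"}}

```text
time: 14.73
eef_pos: [0.6181, -0.2513, 0.1963]
ee_rot: [[0.977, -0.176, -0.122], [0.214, 0.815, 0.539], [0.004, -0.553, 0.833]]
force: [0.3, 0.5, 0.2]
opening: 0.0002
```

Call:
{"api": "arm_command", "payload": {"plan": "0 -10 0 0 0 0 -1; 0 -10 0 0 0 0 -1; 0 -10 0 0 0 0 -1"}}

```text
time: 14.98
eef_pos: [0.6198, -0.2595, 0.2017]
ee_rot: [[0.977, -0.175, -0.122], [0.214, 0.815, 0.539], [0.005, -0.553, 0.833]]
force: [-0.5, -0.1, -0.4]
opening: -0.0001
```

Run:
```python
from h import *
where()
s=arm.camera("scene"); a=cv2.imread("pics/s9.png")
r=(slice(195,235),slice(292,335)); print("latch change since last look",cv2.absdiff(s[r],a[r]).mean().round(1))
print(arm.finish_job())
```

```text
t 14.98 grasp(out,al,up) [163.6   1.4 116.1] phi 56.5 force oau [-0.  -0.5 -0.4] open -0.1 q [-34.  30.  86.  37. 108. -49.]
latch change since last look 18.2
the job is handed in; nothing more can be done
None
```

I gripped the loop by its tab and swung the bar over the keeper. Pulling it down gently (about 10 N at most), with the lever following to about 1.0 rad, seated the bar, and I let go. I then pushed the lever down with closed fingertips, pressed it a second time to be sure, backed off and handed in at about 15 s.

**Last checks**
- **Lever:** the tip met a rigid stop at the same place both times. It moved about 0.2 mm while the force rose from 7.6 to 13 N, and only about 0.4 mm while it rose from 5 to 14 N on the second press. The highest wrist reading was about 15 N.
- **Bar:** after the first press, the top view showed the bar within about 1 px of the predicted seat.
- **Lid:** its front corners sat 1–2 px lower in the scene view, which fits the lid being drawn down. The matching corners in the top view barely changed.
- **Robot:** it touched nothing at hand-in, with the force reading about zero.

**Weak or disagreeing checks**
- **Push force:** the reading stayed at 0–2.5 N for most of the lever's travel, less than I expected from the seal. The evidence that the lever is home is therefore the rigid stop and the tip position. Tip position alone puts the lever within about 0.03 rad of home, close to the 0.035 limit.
- **Final image comparison:** the latch area differed from the earlier picture (mean difference 18). The gripper and its shadow had moved between the two pictures, so that is a likely cause. I did not view this last picture.
- **Bottle, tape and bowl:** I did not measure them again at the end. No unexpected contact force appeared in the readings between moves.

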